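# Pick a bread roll off the cooling rack with sprung tongs and hold it over the dip

## Robot

A 6-joint arm with a two-finger parallel gripper is mounted at the origin on a cart in front of the work surface, level with it; the furniture and walls round the work are solid. World frame = base frame: x ahead of the robot, y to its left, z up, the work surface at z = 0. Lengths are in m, angles in degrees, forces in N, time in s.
With the tool pointing down it reaches from about 0.4 to 0.825 m from the base axis. Payload 7 kg.
Tool frame: the origin (TCP) lies on the centre line of the jaws, within the pads' length; the fingertips stand 19 mm ahead of it and the grasp point (between the pads) is the TCP; z points along the fingers, y is the line along which they close (so a half turn about z gives the same grasp; the last joint's range is limited). The gripper opens to 88 mm and grips with 3 to 60 N. Pads are 19 mm wide; open, the fingers measure 130 mm over their backs; the gripper's body (78 mm by 193 mm) begins 47 mm behind the grasp point.
Start: joints at [-54.081, 20.546, 0.682, 0, -70.136, -16.507], TCP at [0.224, -0.637, 0.211] pointing down, gripper open.
Joint ranges: [-176.03, 176.03], [-82.01, 121.73], [-58.28, 71.71], [-173.87, 95.51], [-174.79, -0.11], [-173.66, 173.66]. Speed limits (degrees/s): [136.94, 136.94, 172.46, 180, 180, 180].

## Interface

Orientations are given as [roll, pitch, yaw] about the fixed x, y, z axes, in that order (R = Rz(yaw) Ry(pitch) Rx(roll)).
In Python, from plant import * gives the robot as it stands. The module is installed in compiled form; this text tells all that it offers.
- The arm moves only by the tool play_rows, never from a script. Its argument "deltas" is a list of rows, each a list of 6 numbers: the shift along the world's x, y, z scaled (see below), then the turn, a rotation vector about the world's x, y, z scaled (see below). A call has 1 to 10 rows; each row shifts and turns the commanded pose from where the row before left it; what a row does not reach is not made up. The controller multiplies each number of a shift by 800 mm and each number of a turn by 180 degrees. A row lasts 1/10 s, in which the tool goes at most 50 mm and 8.59 degrees, less where a joint would pass 70% of its speed; a pose out of reach is approached as far as the arm can. A call with a number of a shift or a turn outside -1 to 1 is refused whole. A call with a gripper value outside its range is refused whole. "gripper" is the gripper command: -1 is shut, 1 is fully open, values between are in proportion, set as the call begins (left out, the last holds). The fingers move at their own pace and stop on an object; the grip force is fixed at half the most. Time passes only in rows, so rows that do not move let the fingers close. It gives the time, the measured TCP pose, the force, the opening and the grip force at its end, in the units of the state.
- get_obs(): the state, without advancing time (a new reading comes with each control period).
- snapshot(name): name is "side" or "top" or "wrist"; returns (picture, depth): 384x512x3 uint8, blue, green, red; 384x512 float32, m along the optical axis (not along the pixel's ray), 0 where there is no reading.
- camera_model(name): a dict with "fx", "fy", "cx", "cy" (pixels), "world_to_cam" (4x4, takes a point from world to camera coordinates). Camera axes: x right, y down, z forward; pixel columns grow to the right and rows downward; lengths in m; the calibration is good to about 2 mm. The wrist camera is an equidistant fisheye: a pixel r from the principal point sees the ray r / f radians off the axis. A picture is of the moment at which its call begins: read the wrist's pose just before it. camera_model takes no time and is no camera call; for the wrist camera it gives the pose at the moment of the call.
- close_job(): hands the job in; it is judged then, once.
The state is a dict: "clock": time; "joint_pos": joint angles; "qvel": joint speeds; "tau": joint torques, N m; "tool_pos": TCP position; "orientation": TCP orientation; "force": force on the tool from outside, world axes, zero at the start; "moment": the same for the moment, N m; "opening": finger opening in m; "gripper_force": force on a finger pad.
Only numpy, scipy, OpenCV 4.12 (cv2) and the standard library are available. Lean on these libraries where they do the work, as an engineer would, in place of code of your own. Each camera call takes 0.05 s, during which the arm holds its last target. There are 200 camera calls.

## Task

Pick up the kitchen tongs, take the small round seeded roll off the wire cooling rack with their jaws, and finish holding it, still gripped in the tongs, lifted clear above the middle of the tub of sauce, ready for dipping. Touch bread with the tongs only, never with the fingers, and leave the two long rolls, the tub and the other things where they are. The program ends while the roll is held up there: nothing is put down or let go.

Things in the scene. Friction and masses are not known exactly. Their poses are not given: they have to be found in the camera images.
- tongs: Stainless kitchen tongs, 240 mm long, 100 g, lying on their side: both arms in one level plane 15.5 mm above the worktop (steel jaws 31 mm tall, black grips 26 mm tall). Two arms hinged at one end, held open by a spring. Origin: under the hinge, on the worktop. At the start x points along the centre line from hinge to jaws, z up; the frame belongs to the left arm
- tongs_arm (a joint): opening of the tongs: 0 = fully open (the start), grows as the arms are squeezed together, 0.31 rad = shut. About 0.17 when the jaws hold the round roll. The spring pushes each grip outward with 7.4 N at 0 and 9.3 N on the roll; let go and they spring fully open
- grip_left (a point): centre of the outer face of the black grip on the left arm (seen from the hinge to the jaws), 15.5 mm above the tongs' underside. Flat grip face, 72 mm along the arm x 26 mm tall. Left and right grip: 52 mm apart when open, 35 mm when the jaws hold the round roll. The mid point of both lies 105 mm from the hinge, about the balance point; its height when lying is 15.5 mm
- grip_right (a point): the same on the right arm; the line between both grips is the direction to squeeze
- jaw_left (a point): centre of the inner face of the left jaw, 103 mm ahead of the grips along the tongs. Jaw 50 mm long, 31 mm tall, 5 mm thick; its tip is 27 mm farther on. Jaw faces: 76 mm apart when open, 42 mm on the round roll; they move 2 mm for each 1 mm that the grips are squeezed
- jaw_right (a point): the same on the right jaw; the mid point of both jaws is where the roll should lie
- rack: wire cooling rack, fixed, 190 mm (x) x 200 mm (y), its top wires (14 mm apart, along y) 26 mm above the worktop. Origin on the worktop under its middle; x points away from the robot. The round roll and a long roll lie side by side in its front half, about 95 mm apart along y, either way round; the other long roll lies across behind them
- round_roll: the round bread roll with seeds, 42 mm across, 36 mm high, 35 g, flat underside; widest 10 to 15 mm above it. Origin at the centre of its underside, on the rack's wires
- round_roll_center (a point): centre of the round roll, half-way up (18 mm above its underside)
- long_roll_1: the long slashed roll beside the round one, to be left alone: 84 mm long (own x, nearly along the rack's x) x 42 mm x 36 mm. Origin at the centre of its underside
- long_roll_2: the long roll at the back of the rack, same size, its length along the rack's y; leave it alone
- long_roll_1_center (a point): its centre, half-way up
- long_roll_2_center (a point): its centre, half-way up
- sauce_tub: small round clear tub of brown sauce, 113 mm across, 51 mm high, loose on the worktop at the front, between tongs and rack. Origin at the centre of its underside
- tub_rim (a point): middle of the tub's mouth, at the height of its rim (50 mm)
- small_cup: small empty clear cup, 68 mm across, 35 mm high, at the front left; leave it alone. Origin under its centre
- stack_bowl: not handled: a leaning stack of used bowls, fixed, right of the rack by the sink, about 190 mm across and 230 mm high; keep arm and gripper clear of it. Origin 63 mm up on its axis
- tuna_tin: flat round tin, 86 mm across, 40 mm high, at the front left edge; leave it alone. Origin under its centre
- mug: white dotted mug, 93 mm high, at the right; leave it alone. Origin under its centre

How it is judged:
By the outcome, as a careful person would: the job done as asked, in the order asked, and still so for the second after the job is handed in, while the arm keeps its last pose, push and grip.
It also fails if it takes over 54 s, if anything falls off the work surface, if the arm or the gripper's body presses on something with over 40 N, if the wrist force passes 120 N, or if a joint passes its speed limit or range.

## Working session

There is one attempt and no reset: what is moved stays moved. The work goes in short steps, Python scripts to look and compute and a tool call to move; the robot and the scene stay as the last step left them, time stands still between calls to the robot, and variables do not carry over. Pictures are saved under pics/ and viewed, at most 10 in all, crops included, and the job is handed in when it is done.

Besides the shell and the picture viewer there is one more tool, called after "Emit:" as name(argument=value, ...), one argument or row to a line, values as JSON. play_rows: Moves the arm, as the interface text tells. Its arguments: {"type":"object","properties":{"deltas":{"type":"array","items":{"type":"array","items":{"type":"number","minimum":-1,"maximum":1}}},"gripper":{"type":"number"}},"required":["deltas"]}

```bash
mkdir -p pics
cat > h.py <<'E'
from plant import *
import numpy as np, cv2
def w2c(n): return np.array(camera_model(n)["world_to_cam"])
def cloud(n):
    m=camera_model(n); im,d=snapshot(n)
    v,u=np.mgrid[0:d.shape[0],0:d.shape[1]]
    P=np.stack([(u-m["cx"])/m["fx"]*d,(v-m["cy"])/m["fy"]*d,d,np.ones_like(d)],-1)
    W=P@np.linalg.inv(np.array(m["world_to_cam"])).T
    W=W[...,:3]; W[d==0]=np.nan
    return im,d,W
E
python3 - <<'E'
from h import *
o=get_obs(); print(o)
for n in("top","side"):
    im,d,W=cloud(n); cv2.imwrite(f"pics/{n}0.png",im); np.savez(f"{n}0.npz",im=im,d=d,W=W)
    m=camera_model(n); print(n,m["fx"],np.linalg.inv(w2c(n)).round(3).tolist())
E
```

```text
{'clock': 0.0, 'joint_pos': array([-5.40811294e+01,  2.05910688e+01,  6.33270485e-01, -2.00246289e-02,
       -7.01366755e+01, -1.65076623e+01]), 'qvel': array([-0.0389081 , -0.07344344,  0.05095963,  0.01812131, -0.0731255 ,
       -0.05758546]), 'tau': array([-3.11994211e-05, -5.82718170e+01,  2.93067813e+01,  6.99763834e+00,
        6.82072263e-03, -1.55803073e-04]), 'tool_pos': array([ 0.22413573, -0.63614341,  0.21012333]), 'orientation': array([ 1.79904071e+02, -8.79819545e-03, -1.60595604e+02]), 'force': array([-0.37166801, -0.36581109,  0.39887729]), 'moment': array([ 0.01510411,  0.00418403, -0.05386302]), 'gripper_force': 0.0, 'opening': 0.08735551643107524}
top 404.16838778263525 [[0.028, -0.993, 0.118, 0.366], [-1.0, -0.029, -0.005, -0.113], [0.008, -0.117, -0.993, 1.482], [0.0, 0.0, 0.0, 1.0]]
side 499.8566709876719 [[-0.651, -0.512, 0.561, -0.514], [-0.759, 0.443, -0.477, 0.787], [-0.005, -0.736, -0.677, 1.366], [0.0, 0.0, 0.0, 1.0]]
```

View pics/top0.png

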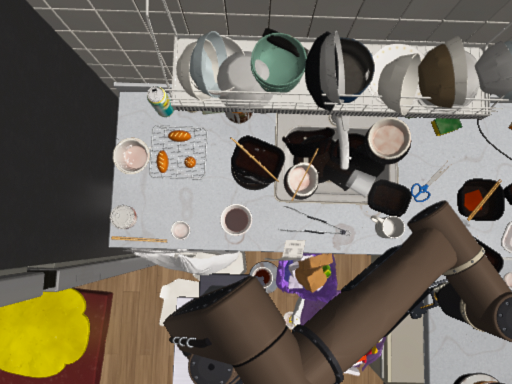

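View pics/side0.png

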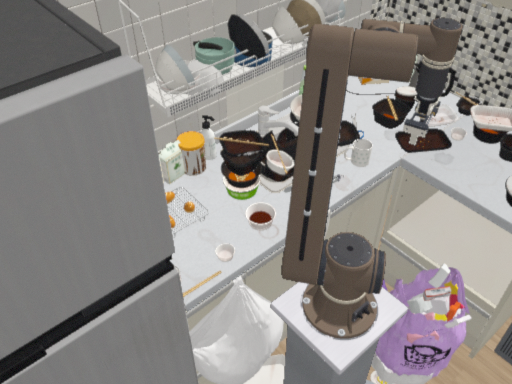

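The top view shows the round roll near (190,161), long rolls at (162,161) and (180,136), the tub at (236,220), and the tongs from about (282,207) to (345,233). The side view has the tongs hidden behind the arm.

Run:
```python
from h import *
z=np.load("top0.npz"); im,W=z["im"],z["W"]
a=cv2.resize(im[195:250,270:360],None,fx=8,fy=8,interpolation=cv2.INTER_CUBIC)
cv2.imwrite("pics/tongs0.png",a)
hsv=cv2.cvtColor(im,cv2.COLOR_BGR2HSV)
m=((hsv[...,1]>130)&(hsv[...,2]>90)&(hsv[...,0]<25)).astype(np.uint8)
m[:, :145]=0;m[:,215:]=0;m[:120]=0;m[180:]=0
n,l,s,c=cv2.connectedComponentsWithStats(m)
for i in range(1,n):
    if s[i,4]>8: w=W[l==i]; print(s[i],c[i].round(1),np.nanmean(w,0).round(4),np.nanmin(w,0).round(3),np.nanmax(w,0).round(3))
for (u,v) in [(236,220),(180,229),(124,216),(300,211),(305,223),(340,235),(220,200),(262,221),(130,155)]: print(u,v,W[v,u].round(4))
# tub rim points
mm=(W[...,2]>0.03)&(W[...,2]<0.065); mm[:,:215]=0; mm[:,258:]=0; mm[:198]=0; mm[243:]=0
p=np.argwhere(mm)[:,::-1].astype(np.int32); print(cv2.minEnclosingCircle(W[mm][:,:2].astype(np.float32)),mm.sum())
```

```text
[169 131  22  10 184] [179.3 135.5] [0.7268 0.1669 0.0564] [0.711 0.13  0.043] [0.744 0.206 0.067]
[157 151  11  22 194] [162.  161.3] [0.6305 0.224  0.056 ] [0.594 0.207 0.041] [0.669 0.244 0.068]
[185 157  11  11  92] [189.9 161.9] [0.6315 0.1245 0.0566] [0.615 0.107 0.042] [0.65  0.142 0.066]
236 220 [ 0.4303 -0.0459  0.0204]
180 229 [0.3925 0.1567 0.007 ]
124 216 [0.4324 0.3521 0.0389]
300 211 [ 0.471  -0.279  -0.0017]
305 223 [ 0.4273 -0.2975  0.0024]
340 235 [ 0.3873 -0.4265 -0.001 ]
220 200 [ 0.503   0.0164 -0.    ]
262 221 [ 0.4302 -0.1402  0.0009]
130 155 [0.6573 0.3509 0.0208]
((0.43198442459106445, -0.04645710065960884), 0.05679202824831009) 252
```

View pics/tongs0.png

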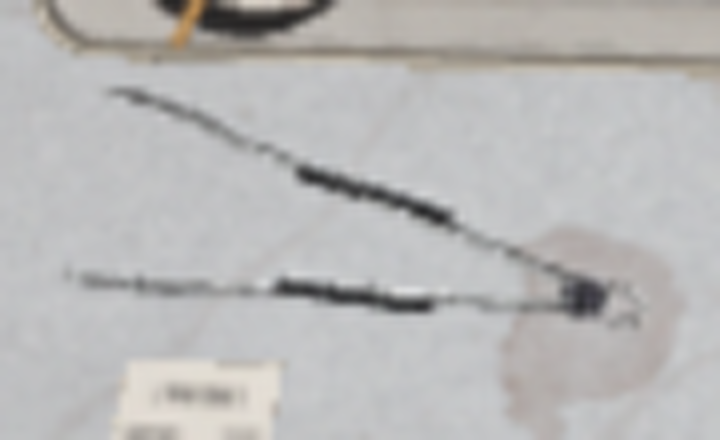

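The crop shows the hinge at about px (343,232) and the black grips at about (316.5,219) and (314.5,232). The jaws point to image left (+y).

```bash
cat >> h.py <<'E'
def ray(n,uv,z):
    m=camera_model(n); T=np.linalg.inv(np.array(m["world_to_cam"]))
    uv=np.atleast_2d(uv).astype(float)
    d=np.c_[(uv[:,0]-m["cx"])/m["fx"],(uv[:,1]-m["cy"])/m["fy"],np.ones(len(uv))]@T[:3,:3].T
    return T[:3,3]+d*((z-T[2,3])/d[:,2])[:,None]
E
python3 - <<'E'
from h import *
z=np.load("top0.npz"); im,W=z["im"],z["W"]
g=im.max(2).astype(int)
m=(g<110).astype(np.uint8); M=np.zeros_like(m); M[204:240,275:350]=m[204:240,275:350]
n,l,s,c=cv2.connectedComponentsWithStats(M)
for i in range(1,n):
    if s[i,4]>4: print(s[i],c[i].round(1),ray("top",c[i],.02)[0].round(4))
h=ray("top",(342.9,232.1),.025)[0];a=ray("top",(316.5,219.1),.02)[0];b=ray("top",(314.4,231.9),.02)[0]
print(h,a,b,"sep",np.linalg.norm(a-b),"mid",(a+b)/2,"len",np.linalg.norm((a+b)/2-h)); d=(a+b)/2-h
print(np.degrees(np.arctan2(d[1],d[0])),np.degrees(np.arctan2(*(a-b)[1::-1])))
for lo,hi in((.05,.09),(.09,.14),(.14,.18),(.18,.25)):
    q=W[(W[...,2]>lo)&(W[...,2]<hi)&(W[...,0]>.45)&(W[...,0]<.8)&(W[...,1]<.08)&(W[...,1]>-.22)]
    print(lo,len(q),q.min(0).round(3),q.max(0).round(3), q[q[:,0]<.7][:,1].max().round(3))
S=np.load("side0.npz")["W"]
for lo,hi in((.05,.09),(.09,.14),(.14,.18),(.18,.25)):
    q=S[(S[...,2]>lo)&(S[...,2]<hi)&(S[...,0]>.5)&(S[...,0]<.72)&(S[...,1]<.08)&(S[...,1]>-.15)]
    print(lo,len(q),q.min(0).round(3),q.max(0).round(3))
E
```

```text
[307 216  19   7  31] [316.1 218.8] [ 0.4427 -0.3354  0.02  ]
[305 230  19   4  33] [314.3 231.7] [ 0.3963 -0.3293  0.02  ]
[340 230   6   5  19] [342.5 231.8] [ 0.3986 -0.431   0.02  ]
[ 0.39757487 -0.43140713  0.025     ] [ 0.44179585 -0.33673113  0.02      ] [ 0.39551101 -0.3296533   0.02      ] sep 0.04682288491514403 mid [ 0.41865343 -0.33319221  0.02      ] len 0.10057572226521817
77.88711125145666 -8.694264526638207
0.05 144 [ 0.452 -0.219  0.05 ] [0.8   0.003 0.09 ] 0.003
0.09 187 [ 0.532 -0.162  0.09 ] [ 0.8   -0.02   0.139] -0.027
0.14 30 [ 0.545 -0.104  0.141] [ 0.793 -0.035  0.18 ] -0.058
0.18 1953 [ 0.54  -0.201  0.18 ] [ 0.686 -0.033  0.25 ] -0.033
0.05 356 [ 0.532 -0.148  0.05 ] [ 0.674 -0.029  0.089]
0.09 311 [ 0.527 -0.15   0.09 ] [ 0.679 -0.024  0.14 ]
0.14 294 [ 0.545 -0.15   0.14 ] [ 0.66  -0.042  0.18 ]
0.18 844 [ 0.538 -0.15   0.18 ] [ 0.688 -0.03   0.25 ]
```

Emit:
play_rows(
  deltas=[
    [0.0244,0.0376,-0.0075,0,0,0.0331],
    [0.0244,0.0376,-0.0075,0,0,0.0331],
    [0.0244,0.0376,-0.0075,0,0,0.0331],
    [0.0244,0.0376,-0.0075,0,0,0.0331],
    [0.0244,0.0376,-0.0075,0,0,0.0331],
    [0.0244,0.0376,-0.0075,0,0,0.0331],
    [0.0244,0.0376,-0.0075,0,0,0.0331],
    [0.0244,0.0376,-0.0075,0,0,0.0331],
    [0.0244,0.0376,-0.0075,0,0,0.0331],
    [0.0244,0.0376,-0.0075,0,0,0.0331],
  ],
  gripper=1,
)

```text
clock: 1.1
tool_pos: [0.4199, -0.3344, 0.1506]
orientation: [180.0, 0.0, -100.8]
force: [0.6, -1.2, 0.3]
opening: 0.0876
gripper_force: 0.0
```

Emit:
play_rows(
  deltas=[
    [0,0,0,0,0,0],
    [0,0,0,0,0,0],
  ],
)

```text
clock: 1.3
tool_pos: [0.4198, -0.335, 0.1508]
orientation: [180.0, 0.0, -100.9]
force: [0.5, -0.6, -0.2]
opening: 0.0878
gripper_force: 0.0
```

```bash
cat >> h.py <<'E'
def wray(uv,z,m):
    T=np.linalg.inv(np.array(m["world_to_cam"])); uv=np.atleast_2d(uv).astype(float)
    x=(uv[:,0]-m["cx"])/m["fx"]; y=(uv[:,1]-m["cy"])/m["fy"]; r=np.hypot(x,y)+1e-12
    d=np.c_[x/r*np.sin(r),y/r*np.sin(r),np.cos(r)]@T[:3,:3].T
    return T[:3,3]+d*((z-T[2,3])/d[:,2])[:,None]
def wproj(P,m):
    P=np.atleast_2d(P); c=np.c_[P,np.ones(len(P))]@np.array(m["world_to_cam"]).T
    r=np.hypot(c[:,0],c[:,1]); a=np.arctan2(r,c[:,2])
    return np.c_[m["cx"]+m["fx"]*a*c[:,0]/r,m["cy"]+m["fy"]*a*c[:,1]/r]
def st():
    o=get_obs(); print({k:np.round(o[k],4).tolist() for k in("clock","joint_pos","tool_pos","orientation","force","opening","gripper_force")})
E
python3 - <<'E'
from h import *
import json
st(); m=camera_model("wrist"); im,d=snapshot("wrist"); cv2.imwrite("pics/w1.png",im); np.savez("w1.npz",im=im,d=d,**{k:np.array(v) for k,v in m.items() if k in("fx","fy","cx","cy","world_to_cam")})
print(wproj([[.4427,-.335,.02],[.396,-.329,.02],[.398,-.431,.02]],m).round(0))
E
```

```text
{'clock': 1.3, 'joint_pos': [-17.6744, 10.4416, -21.6156, -0.0023, -57.9814, 6.7436], 'tool_pos': [0.4198, -0.335, 0.1508], 'orientation': [179.962, 0.0065, -100.9321], 'force': [0.4797, -0.6303, -0.2255], 'opening': 0.0878, 'gripper_force': 0.0}
[[227. 183.]
 [271. 180.]
 [251.  84.]]
```

View pics/w1.png

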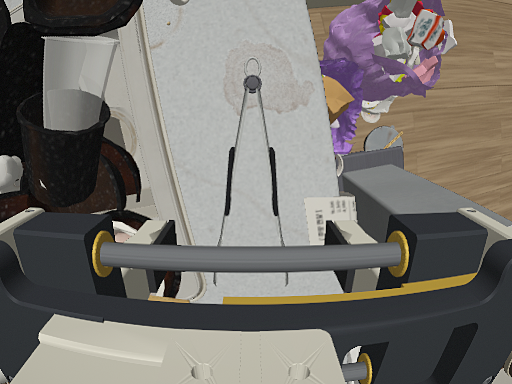

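The wrist view shows the tongs between the fingers: grips at about (230,181) and (273,181), hinge at (252,84). This is within 3 px of where the top view predicted them.

Run:
```python
from h import *
z=np.load("w1.npz"); im=z["im"]; m={k:z[k] for k in("fx","fy","cx","cy","world_to_cam")}
M=np.zeros(im.shape[:2],np.uint8); M[70:216,215:290]=(im.max(2)<70)[70:216,215:290]
n,l,s,c=cv2.connectedComponentsWithStats(M); C=[]
for i in range(1,n):
    if s[i,4]>60: p=wray(c[i],.0225,m)[0]; C.append(p); print(s[i],c[i].round(1),p.round(4))
h=wray((252.5,84),.03,m)[0]; C=sorted([p for p in C if p[1]>-.38],key=lambda p:p[0]); a,b=C[0],C[-1]; mid=(a+b)/2; d=mid-h
print(h,mid,np.linalg.norm(a-b),np.hypot(*d[:2]),np.degrees(np.arctan2(d[1],d[0])),np.degrees(np.arctan2(*(b-a)[1::-1]))+90)
```

```text
[224 147  11  69 302] [229.1 180. ] [ 0.4394 -0.338   0.0225]
[269 147   9  69 303] [273.4 180.4] [ 0.3941 -0.3288  0.0225]
[ 0.39705398 -0.42961793  0.03      ] [ 0.41673414 -0.33336559  0.0225    ] 0.04628401821675137 0.09824368663732153 78.4443400977948 78.5513820254969
```

Emit:
play_rows(
  deltas=[
    [-0.0035,0.00375,-0.03,0,0,-0.003],
    [0,0,-0.035,0,0,0],
    [0,0,-0.035,0,0,0],
    [0,0,-0.03,0,0,0],
    [0,0,-0.02,0,0,0],
    [0,0,-0.0085,0,0,0],
    [0,0,0,0,0,0],
    [0,0,0,0,0,0],
  ],
)

```text
clock: 2.15
tool_pos: [0.417, -0.3335, 0.0249]
orientation: [-180.0, -0.0, -101.6]
force: [-0.4, 0.2, 0.6]
opening: 0.088
gripper_force: 0.0
```

Emit:
play_rows(
  deltas=[
    [0,0,0,0,0,0],
    [0,0,0,0,0,0],
    [0,0,0,0,0,0],
    [0,0,0,0,0,0],
    [0,0,0,0,0,0],
  ],
  gripper=0.09,
)

```text
clock: 2.65
tool_pos: [0.4168, -0.3328, 0.0244]
orientation: [-180.0, -0.0, -101.5]
force: [-0.6, -0.1, -0.4]
opening: 0.0536
gripper_force: 0.0
```

Emit:
play_rows(
  deltas=[
    [0,0,0,0,0,0],
    [0,0,0,0,0,0],
    [0,0,0,0,0,0],
    [0,0,0,0,0,0],
    [0,0,0,0,0,0],
  ],
)

```text
clock: 3.15
tool_pos: [0.4167, -0.3328, 0.0242]
orientation: [180.0, 0.0, -101.6]
force: [0.0, 0.6, 0.3]
opening: 0.0479
gripper_force: 0.0
```

Emit:
play_rows(
  deltas=[
    [0,0,0,0,0,0],
    [0,0,0,0,0,0],
    [0,0,0,0,0,0],
    [0,0,0,0,0,0],
  ],
  gripper=0.02,
)

```text
clock: 3.55
tool_pos: [0.4167, -0.3328, 0.0243]
orientation: [-180.0, 0.0, -101.5]
force: [0.1, 1.2, -0.6]
opening: 0.0448
gripper_force: 0.0
```

Run:
```python
from h import *
st(); im,d=snapshot("wrist"); cv2.imwrite("pics/w2.png",im)
```

```text
{'clock': 3.55, 'joint_pos': [-17.5334, 18.8231, -30.2791, -0.0017, -40.8969, 5.9866], 'tool_pos': [0.4167, -0.3328, 0.0243], 'orientation': [-179.999, 0.001, -101.5482], 'force': [0.0972, 1.1826, -0.6274], 'opening': 0.0448, 'gripper_force': 0.0}
```

View pics/w2.png

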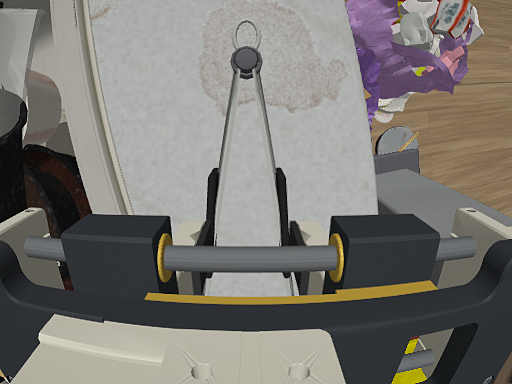

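The wrist view shows both pads just outside the black grips, with the hinge at (246,62). The force reads 0, so I'll test with a small lift.

Emit:
play_rows(
  deltas=[
    [0,0,0.01,0,0,0],
    [0,0,0.02,0,0,0],
    [0,0,0.03,0,0,0],
    [0,0,0.03,0,0,0],
    [0,0,0.02,0,0,0],
    [0,0,0.01,0,0,0],
    [0,0,0,0,0,0],
    [0,0,0,0,0,0],
  ],
)

```text
clock: 4.4
tool_pos: [0.4163, -0.3326, 0.1198]
orientation: [180.0, 0.0, -101.6]
force: [-0.6, -0.7, -1.4]
opening: 0.0444
gripper_force: 0.0
```

Run:
```python
from h import *
st(); im,d=snapshot("wrist"); cv2.imwrite("pics/w3.png",im)
for z0 in (.02,.03,.05,.12): print(z0,wproj([[.397,-.43,z0]],camera_model("wrist")).round(0))
for p in [(246,62),(250,62),(235,110),(262,110)]: print(p,d[p[1],p[0]])
```

```text
{'clock': 4.4, 'joint_pos': [-17.5341, 11.8578, -24.4007, -0.0215, -53.7733, 5.9859], 'tool_pos': [0.4163, -0.3326, 0.1198], 'orientation': [179.9701, 0.0206, -101.5609], 'force': [-0.5763, -0.7255, -1.4172], 'opening': 0.0444, 'gripper_force': 0.0}
0.02 [[247.  80.]]
0.03 [[247.  78.]]
0.05 [[247.  76.]]
0.12 [[246.  62.]]
(246, 62) 0.26892617
(250, 62) 0.2700088
(235, 110) 0.27132663
(262, 110) 0.28307778
```

View pics/w3.png

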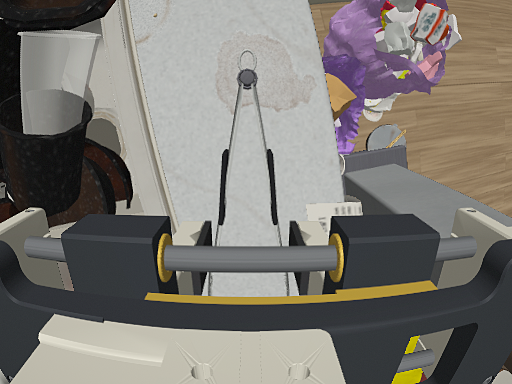

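The hinge now shows at (247,78), so the tongs stayed on the table. I'll measure their opening in w1, w2 and w3.

Run:
```python
from h import *
m=camera_model("wrist")
im=cv2.imread("pics/w3.png"); M=np.zeros(im.shape[:2],np.uint8); M[140:228,212:284]=(im.max(2)<70)[140:228,212:284]
n,l,s,c=cv2.connectedComponentsWithStats(M); 
for i in range(1,n):
    if s[i,4]>60: print(s[i],c[i].round(1),wray(c[i],.0225,m)[0].round(4))
# outer edges of grips per row
for v in (160,180,200,215):
    u=np.where(M[v])[0]; p=wray([[u.min(),v],[u.max(),v]],.0285,m); print(v,u.min(),u.max(),p.round(4).tolist(),np.linalg.norm(p[0]-p[1]))
# grip centre ends
print(wproj([[.4167-.0995*np.sin(0),-.3328,.02]],m))
t=np.array([np.cos(np.radians(78.5)),np.sin(np.radians(78.5)),0])
h=wray((247,78),.03,m)[0]; print("hinge",h, "grip TCP along",(np.array([.4167,-.3328,.03])-h)@t, "lateral",np.cross(t,np.array([.4167,-.3328,.03])-h)[2])
```

```text
[218 149  11  76 396] [222.8 186.1] [ 0.4391 -0.3379  0.0225]
[267 149  11  76 373] [271.9 186.2] [ 0.3938 -0.3286  0.0225]
160 222 272 [[0.4336, -0.3633, 0.0285], [0.3895, -0.3542, 0.0285]] 0.04503818924036535
180 221 274 [[0.4386, -0.3454, 0.0285], [0.3911, -0.3356, 0.0285]] 0.04848656278061118
200 220 275 [[0.4438, -0.3269, 0.0285], [0.3936, -0.3166, 0.0285]] 0.051268140829966016
215 219 276 [[0.4482, -0.3126, 0.0285], [0.3953, -0.3017, 0.0285]] 0.05401044710078803
[[247.23594542 186.0178246 ]]
hinge [ 0.39681141 -0.4303264   0.03      ] grip TCP along 0.09953367920014236 lateral -4.568466260828491e-05
```

Run:
```python
from h import *
m=dict(camera_model("wrist")); T=np.linalg.inv(np.array(m["world_to_cam"])); T[:3,3]+=[.0004,-.0002,.0243-.1198]; m2=dict(m); m2["world_to_cam"]=np.linalg.inv(T)
im=cv2.imread("pics/w2.png"); M=(im.max(2)<70)
for v in (172,180,190,200,208):
    u=np.where(M[v,195:300])[0]+195; p=wray([[u.min(),v],[u.max(),v]],.0285,m2)
    print(v,u.min(),u.max(),p.round(4).tolist(),np.linalg.norm(p[0]-p[1]).round(4))
print(wray((246,62),.03,m2))
a=cv2.resize(im[150:300,150:350],None,fx=4,fy=4); cv2.imwrite("pics/w2c.png",a)
```

```text
172 211 282 [[0.4299, -0.3719, 0.0285], [0.3895, -0.3636, 0.0285]] 0.0413
180 208 285 [[0.4327, -0.3676, 0.0285], [0.3886, -0.3585, 0.0285]] 0.0451
190 208 285 [[0.4342, -0.3617, 0.0285], [0.3896, -0.3525, 0.0285]] 0.0455
200 207 286 [[0.4362, -0.3558, 0.0285], [0.3901, -0.3463, 0.0285]] 0.0471
208 207 286 [[0.4375, -0.3509, 0.0285], [0.3909, -0.3413, 0.0285]] 0.0475
[[ 0.39729529 -0.42925227  0.03      ]]
```

View pics/w2c.png

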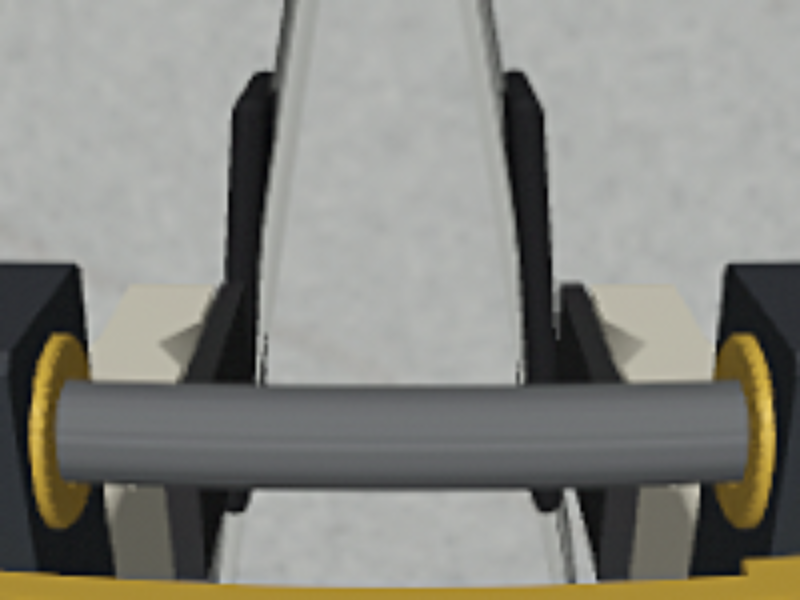

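The crop shows the pads stopping just short of the grips, so they were never squeezed. I'll go back down and close until there is contact.

Emit:
play_rows(
  deltas=[
    [0.001,0.004,-0.03,0,0,0],
    [0,0,-0.035,0,0,0],
    [0,0,-0.03,0,0,0],
    [0,0,-0.018,0,0,0],
    [0,0,-0.0075,0,0,0],
    [0,0,0,0,0,0],
    [0,0,0,0,0,0],
  ],
  gripper=0.25,
)

```text
clock: 5.15
tool_pos: [0.4177, -0.3298, 0.0241]
orientation: [180.0, -0.0, -101.5]
force: [-0.3, -0.4, -0.5]
opening: 0.0546
gripper_force: 0.0
```

Emit:
play_rows(
  deltas=[
    [0,0,0,0,0,0],
    [0,0,0,0,0,0],
    [0,0,0,0,0,0],
    [0,0,0,0,0,0],
    [0,0,0,0,0,0],
    [0,0,0,0,0,0],
    [0,0,0,0,0,0],
    [0,0,0,0,0,0],
  ],
  gripper=-0.05,
)

```text
clock: 5.95
tool_pos: [0.4175, -0.3296, 0.0238]
orientation: [180.0, 0.0, -101.5]
force: [-0.7, 0.5, -0.1]
opening: 0.0417
gripper_force: 0.0
```

Emit:
play_rows(
  deltas=[
    [0,0,0,0,0,0],
    [0,0,0,0,0,0],
    [0,0,0,0,0,0],
    [0,0,0,0,0,0],
    [0,0,0,0,0,0],
  ],
  gripper=-0.12,
)

```text
clock: 6.45
tool_pos: [0.4175, -0.3296, 0.0239]
orientation: [-180.0, 0.0, -101.5]
force: [-0.4, 0.7, 1.1]
opening: 0.0387
gripper_force: 0.0
```

```bash
cat > w.py <<'E'
# widths between the outer dark edges of the grips, far from the pads
from h import *
import sys
st(); m=camera_model("wrist"); im,d=snapshot("wrist"); cv2.imwrite(f"pics/{sys.argv[1]}.png",im); zt=get_obs()["tool_pos"][2]+float(sys.argv[2])
M=im.max(2)<70
for v in (172,180,190,200,208):
    u=np.where(M[v,195:300])[0]+195
    if len(u): p=wray([[u.min(),v],[u.max(),v]],zt,m); print(v,u.min(),u.max(),p[0].round(4),np.linalg.norm(p[0]-p[1]).round(4))
cv2.imwrite(f"pics/{sys.argv[1]}c.png",cv2.resize(im[40:300,150:350],None,fx=2.3,fy=2.3))
E
python3 w.py w4 .0045
```

```text
{'clock': 6.45, 'joint_pos': [-17.1558, 18.7518, -30.4724, -0.0017, -40.7735, 5.608], 'tool_pos': [0.4175, -0.3296, 0.0239], 'orientation': [-179.9977, 0.0009, -101.5491], 'force': [-0.426, 0.6655, 1.0693], 'opening': 0.0387, 'gripper_force': 0.0}
172 208 285 [ 0.4326 -0.3691  0.0284] 0.0448
180 208 286 [ 0.4338 -0.3644  0.0284] 0.0457
190 207 286 [ 0.4358 -0.3586  0.0284] 0.0467
200 207 287 [ 0.4373 -0.3526  0.0284] 0.0478
208 207 287 [ 0.4385 -0.3477  0.0284] 0.0482
```

View pics/w4c.png

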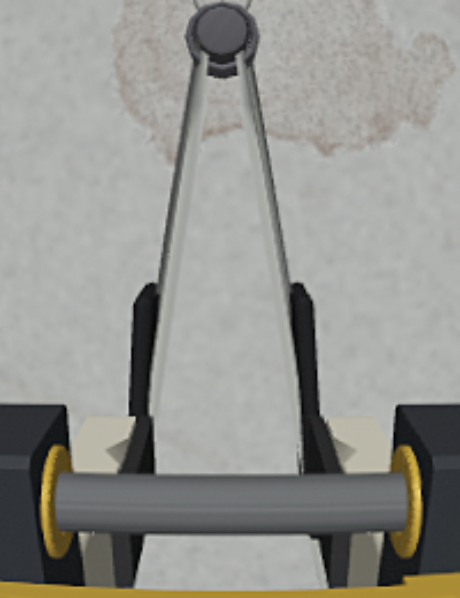

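Run:
```python
from h import *
m=camera_model("wrist"); im,d=snapshot("wrist"); T=np.linalg.inv(np.array(m["world_to_cam"]))
def pt(u,v):
    x=(u-m["cx"])/m["fx"]; y=(v-m["cy"])/m["fy"]; r=np.hypot(x,y)
    return (T[:3,3]+T[:3,:3]@(np.array([x/r*np.tan(r),y/r*np.tan(r),1])*d[v,u]))
from scipy.spatial.transform import Rotation as R
o=get_obs(); Rm=R.from_euler("xyz",o["orientation"],degrees=True).as_matrix()
for v in (190,205,215,222,228,235,240,278,284):
    print(v,[(u,int(im[v,u].max()),*np.round((Rm.T@(pt(u,v)-o["tool_pos"]))*1000).astype(int)) for u in (200,204,207,210,213,216,219,246)])
```

```text
190 [(200, 178, np.int64(17), np.int64(-33), np.int64(24)), (204, 180, np.int64(17), np.int64(-30), np.int64(24)), (207, 56, np.int64(24), np.int64(-24), np.int64(-2)), (210, 36, np.int64(25), np.int64(-22), np.int64(-4)), (213, 28, np.int64(25), np.int64(-20), np.int64(-4)), (216, 17, np.int64(23), np.int64(-19), np.int64(2)), (219, 174, np.int64(23), np.int64(-17), np.int64(1)), (246, 182, np.int64(17), np.int64(-1), np.int64(25))]
205 [(200, 177, np.int64(6), np.int64(-34), np.int64(24)), (204, 184, np.int64(6), np.int64(-31), np.int64(24)), (207, 18, np.int64(16), np.int64(-24), np.int64(-5)), (210, 37, np.int64(16), np.int64(-22), np.int64(-5)), (213, 25, np.int64(15), np.int64(-21), np.int64(-3)), (216, 190, np.int64(13), np.int64(-19), np.int64(2)), (219, 163, np.int64(13), np.int64(-18), np.int64(2)), (246, 179, np.int64(6), np.int64(-1), np.int64(24))]
215 [(200, 178, np.int64(-2), np.int64(-34), np.int64(25)), (204, 180, np.int64(-2), np.int64(-31), np.int64(24)), (207, 28, np.int64(9), np.int64(-25), np.int64(-4)), (210, 32, np.int64(9), np.int64(-23), np.int64(-3)), (213,
[... 2181 characters left out ...]
.int64(-18), np.int64(-51)), (213, 186, np.int64(-54), np.int64(-27), np.int64(25)), (216, 182, np.int64(-54), np.int64(-25), np.int64(24)), (219, 177, np.int64(-55), np.int64(-22), np.int64(25)), (246, 178, np.int64(-54), np.int64(-1), np.int64(24))]
284 [(200, 45, np.int64(-4), np.int64(-21), np.int64(-61)), (204, 49, np.int64(-3), np.int64(-19), np.int64(-61)), (207, 36, np.int64(-4), np.int64(-18), np.int64(-59)), (210, 98, np.int64(-10), np.int64(-18), np.int64(-51)), (213, 177, np.int64(-60), np.int64(-27), np.int64(24)), (216, 173, np.int64(-60), np.int64(-25), np.int64(24)), (219, 178, np.int64(-60), np.int64(-23), np.int64(25)), (246, 179, np.int64(-60), np.int64(-1), np.int64(26))]
```

Depth explains it. The pads' lower ends lie about 17 mm behind the reported TCP rather than 19 mm ahead of it, so the fingertips closed above the grips. I'll open and measure the tips again.

Emit:
play_rows(
  deltas=[
    [0,0,0,0,0,0],
    [0,0,0,0,0,0],
    [0,0,0,0,0,0],
    [0,0,0,0,0,0],
    [0,0,0,0,0,0],
    [0,0,0,0,0,0],
  ],
  gripper=0.5,
)

```text
clock: 7.15
tool_pos: [0.4175, -0.3296, 0.0239]
orientation: [-180.0, 0.0, -101.5]
force: [0.2, 0.2, 0.1]
opening: 0.0656
gripper_force: 0.0
```

```bash
cat > tip.py <<'E'
from h import *
from scipy.spatial.transform import Rotation as R
def toolcloud():
    o=get_obs(); m=camera_model("wrist"); im,d=snapshot("wrist"); T=np.linalg.inv(np.array(m["world_to_cam"]))
    v,u=np.mgrid[0:384,0:512]; x=(u-m["cx"])/m["fx"]; y=(v-m["cy"])/m["fy"]; r=np.hypot(x,y)+1e-9
    P=np.stack([x/r*np.tan(r)*d,y/r*np.tan(r)*d,d],-1)@T[:3,:3].T+T[:3,3]
    Rm=R.from_euler("xyz",o["orientation"],degrees=True).as_matrix()
    return im,P,(P-o["tool_pos"])@Rm,o
if __name__=="__main__":
    im,P,C,o=toolcloud(); st(); h=o["opening"]/2
    for s in(-1,1):
        q=C[(abs(C[...,0])<13)&(abs(C[...,1]*s-h-.005)<.009)&(C[...,2]>-.06)&(C[...,2]<.03)]
        print(s,len(q),np.histogram(q[:,2],np.arange(-.06,.0301,.006))[0], q[:,0].min().round(3),q[:,0].max().round(3))
    M=P[(C[...,2]>-.06)&(P[...,2]<.06)&(abs(C[...,0])<.06)&(abs(C[...,1])<.06)]
E
python3 tip.py
```

```text
{'clock': 7.2, 'joint_pos': [-17.1526, 18.7523, -30.4749, 0.0025, -40.7762, 5.6059], 'tool_pos': [0.4175, -0.3296, 0.0238], 'orientation': [179.9964, -0.0013, -101.5449], 'force': [-0.0776, 0.2968, -0.1832], 'opening': 0.0655, 'gripper_force': 0.0}
-1 7404 [  63   94  156  175  183  164  138   41    0    0   37   16   46 1507
 4784] -0.071 0.151
1 7476 [  64   76  128  147  153  138  121   33    0    0   48   15   43 2326
 4184] -0.072 0.15
```

Emit:
play_rows(
  deltas=[
    [0,0,-0.015,0,0,0],
    [0,0,-0.015,0,0,0],
    [0,0,-0.005,0,0,0],
    [0,0,-0.004,0,0,0],
    [0,0,0,0,0,0],
    [0,0,0,0,0,0],
  ],
)

```text
clock: 7.8
tool_pos: [0.4176, -0.3297, -0.0073]
orientation: [180.0, -0.0, -101.5]
force: [0.3, -0.5, 0.4]
opening: 0.0658
gripper_force: 0.0
```

Emit:
play_rows(
  deltas=[
    [0,0,0,0,0,0],
    [0,0,0,0,0,0],
    [0,0,0,0,0,0],
    [0,0,0,0,0,0],
    [0,0,0,0,0,0],
    [0,0,0,0,0,0],
    [0,0,0,0,0,0],
  ],
  gripper=0.05,
)

```text
clock: 8.5
tool_pos: [0.4178, -0.3297, -0.007]
orientation: [-180.0, -0.0, -101.5]
force: [-0.1, 0.1, 5.4]
opening: 0.0458
gripper_force: 9.6
```

```bash
python3 tip.py
```

```text
{'clock': 8.55, 'joint_pos': [-17.1521, 21.4417, -31.9771, 0.0099, -36.5473, 5.6056], 'tool_pos': [0.4178, -0.3297, -0.007], 'orientation': [-179.9668, -0.0092, -101.5386], 'force': [-0.9314, 0.0305, 5.2712], 'opening': 0.0465, 'gripper_force': 9.7353}
-1 7673 [  42   81  159  155  419  132   89    8 5059 1529    0    0    0    0
    0] -0.049 0.138
1 8063 [  48   58  135  128  929  142   84   34 5476 1029    0    0    0    0
    0] -0.05 0.138
```

Contact: 9.7 N at 46 mm. Lift.

Emit:
play_rows(
  deltas=[
    [0,0,0.008,0,0,0],
    [0,0,0.015,0,0,0],
    [0,0,0.02,0,0,0],
    [0,0,0.025,0,0,0],
    [0,0,0.02,0,0,0],
    [0,0,0.01,0,0,0],
    [0,0,0,0,0,0],
    [0,0,0,0,0,0],
  ],
)

```text
clock: 9.35
tool_pos: [0.4172, -0.3294, 0.0708]
orientation: [180.0, 0.0, -101.6]
force: [0.2, 0.8, -1.4]
opening: 0.0461
gripper_force: 7.6
```

Run:
```python
from tip import *
im,P,C,o=toolcloud(); st(); cv2.imwrite("pics/w5.png",im)
# hinge knob: dark blob near top of image
M=np.zeros((384,512),np.uint8); M[20:110,225:270]=(im.max(2)<90)[20:110,225:270]
n,l,s,c=cv2.connectedComponentsWithStats(M); i=1+s[1:,4].argmax(); print(s[i],c[i],np.nanmedian(C[l==i],0).round(4),np.nanmedian(P[l==i],0).round(4))
# all tongs points: height profile along tool x
q=C[(np.abs(C[...,1])<.05)&(C[...,2]>-.03)&(C[...,2]<.04)]
for a in np.arange(-.14,.13,.02):
    k=q[(q[:,0]>a)&(q[:,0]<a+.02)]
    if len(k): print(a.round(2),len(k),np.percentile(k[:,2],[2,50,98]).round(4),np.percentile(k[:,1],[1,99]).round(4))
```

```text
{'clock': 9.4, 'joint_pos': [-17.1549, 15.0786, -27.8393, -0.0222, -47.146, 5.6071], 'tool_pos': [0.4169, -0.3293, 0.0704], 'orientation': [179.938, 0.0224, -101.5629], 'force': [-0.4837, 0.242, -0.8249], 'opening': 0.0464, 'gripper_force': 7.58}
[232  27  34  30 289] [248.70242215  45.27681661] [ 0.1015  0.0013 -0.0306] [ 0.3963 -0.4287  0.1014]
-0.04 83 [-0.0298 -0.0234 -0.0121] [-0.0236  0.0226]
-0.02 32 [-0.0286 -0.0134 -0.0119] [-0.0163  0.0208]
0.0 827 [-0.0299 -0.0272 -0.0125] [-0.0365  0.04  ]
0.02 799 [-0.0299 -0.0274 -0.0125] [-0.0178  0.0209]
0.04 760 [-0.0299 -0.0262 -0.0122] [-0.0134  0.0164]
0.06 824 [-0.0299 -0.027  -0.0119] [-0.0109  0.0138]
0.08 720 [-0.0299 -0.0212 -0.0112] [-0.0087  0.0111]
0.1 336 [-0.03   -0.0245 -0.0144] [-0.0078  0.0098]
0.12 183 [-0.0242 -0.0224 -0.0207] [-0.0069  0.0098]
```

View pics/w5.png

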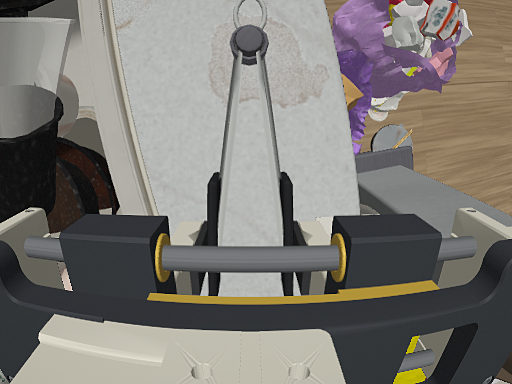

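The wrist view shows the tongs level between the pads, hinge at (249,42), now about 75 mm up: they are lifted. Next I carry them to the front of the rack.

Emit:
play_rows(
  deltas=[
    [-0.003,0.015,0.02,0,0,0],
    [-0.003,0.0323,0.03,0,0,0],
    [-0.003,0.0323,0.03,0,0,0],
    [-0.003,0.0323,0.025,0,0,0],
    [-0.003,0.0323,0.02,0,0,0],
    [0,0.039,0,0,0,0],
    [0,0.039,0,0,0,0],
    [0,0.039,0,0,0,0],
    [0.001,0.039,0,0,0,0],
    [0.001,0.039,0,0,0,0],
  ],
)

```text
clock: 10.4
tool_pos: [0.4064, -0.0571, 0.1703]
orientation: [179.9, -0.0, -101.6]
force: [0.9, -0.8, -1.2]
opening: 0.0463
gripper_force: 7.6
```

Emit:
play_rows(
  deltas=[
    [0.002,0.039,0,0,0,0],
    [0.002,0.039,0,0,0,0],
    [0.002,0.03,0,0,0,0],
    [0.002,0.015,0,0,0,-0.02],
    [0,0.01,0,0,0,-0.035],
    [0,0.005,0,0,0,-0.035],
    [0,0,0,0,0,-0.035],
    [0,0,0,0,0,-0.035],
    [0,0,0,0,0,-0.03],
    [0,0,0,0,0,-0.02],
  ],
)

```text
clock: 11.4
tool_pos: [0.4129, 0.0519, 0.1701]
orientation: [180.0, -0.1, -139.6]
force: [0.1, 0.4, -1.4]
opening: 0.0459
gripper_force: 7.6
```

Emit:
play_rows(
  deltas=[
    [0.01,0.0104,0,0,0,-0.0263],
    [0.02,0.0104,0,0,0,-0.0263],
    [0.025,0.0104,0,0,0,-0.0263],
    [0.03,0.0104,0,0,0,-0.0263],
    [0.03,0.0104,0,0,0,-0.0263],
    [0.02,0.0104,0,0,0,-0.0263],
    [0.01,0,0,0,0,0],
    [0,0,0,0,0,0],
    [0,0,0,0,0,0],
  ],
)

```text
clock: 12.3
tool_pos: [0.5286, 0.1015, 0.1703]
orientation: [-180.0, -0.1, -167.7]
force: [-0.5, -0.2, -0.8]
opening: 0.0462
gripper_force: 7.6
```

Run:
```python
from h import *
st(); out=[]
im,d,W=cloud("top"); a=cv2.resize(im[90:240,140:290],None,fx=4,fy=4,interpolation=cv2.INTER_CUBIC); 
im2,d2,W2=cloud("side"); b=cv2.resize(im2[140:290,120:320],None,fx=3,fy=3,interpolation=cv2.INTER_CUBIC)
cv2.imwrite("pics/t6.png",a);cv2.imwrite("pics/s6.png",im2);np.savez("t6.npz",im=im,W=W,im2=im2,W2=W2)
for n,I,w in(("top",im,W),("side",im2,W2)):
    q=w[(w[...,2]>.15)&(w[...,2]<.22)&(w[...,0]>.56)&(w[...,0]<.70)&(w[...,1]>.04)&(w[...,1]<.22)]
    print(n,len(q)); print(q[:30].round(3).tolist())
```

```text
{'clock': 12.3, 'joint_pos': [31.7364, 9.5733, -19.8989, -0.0199, -60.6263, -109.416], 'tool_pos': [0.5286, 0.1015, 0.1703], 'orientation': [-179.9836, -0.0986, -167.6894], 'force': [-0.5361, -0.2374, -0.7564], 'opening': 0.0462, 'gripper_force': 7.5798}
top 32
[[0.663, 0.095, 0.188], [0.661, 0.096, 0.184], [0.653, 0.092, 0.203], [0.65, 0.092, 0.201], [0.654, 0.092, 0.184], [0.646, 0.092, 0.206], [0.651, 0.092, 0.181], [0.642, 0.091, 0.208], [0.647, 0.091, 0.187], [0.638, 0.09, 0.211], [0.644, 0.091, 0.186], [0.638, 0.089, 0.196], [0.635, 0.089, 0.198], [0.639, 0.089, 0.179], [0.629, 0.09, 0.21], [0.63, 0.088, 0.203], [0.634, 0.088, 0.184], [0.628, 0.089, 0.198], [0.631, 0.088, 0.182], [0.624, 0.088, 0.204], [0.629, 0.088, 0.179], [0.62, 0.087, 0.207], [0.625, 0.088, 0.18], [0.617, 0.087, 0.206], [0.623, 0.088, 0.177], [0.613, 0.086, 0.21], [0.617, 0.086, 0.19], [0.61, 0.086, 0.207], [0.615, 0.087, 0.182], [0.607, 0.087, 0.203]]
side 49
[[0.662, 0.094, 0.198], [0.658, 0.092, 0.199], [0.653, 0.092, 0.203], [0.65, 0.089, 0.203], [0.654, 0.095, 0.199], [0.65, 0.094, 0.201], [0.652, 0.088, 0.196], [0.642, 0.09, 0.204], [0.641, 0.087, 0.203], [0.663, 0.095, 0.188], [0.657, 0.094, 0.192], [0.65, 0.094, 0.196], [0.648, 0.091, 0.196], [0.641, 0.091, 0.201], [0.637, 0.09, 0.202], [0.654, 0.096, 0.19], [0.656, 0.091, 0.186], [0.653, 0.089, 0.187], [0.659, 0.094, 0.18], [0.654, 0.093, 0.183], [0.632, 0.164, 0.212], [0.642, 0.163, 0.2], [0.636, 0.162, 0.203], [0.634, 0.16, 0.203], [0.625, 0.161, 0.21], [0.644, 0.163, 0.193], [0.639, 0.162, 0.196], [0.633, 0.161, 0.2], [0.625, 0.161, 0.206], [0.643, 0.164, 0.19]]
```

View pics/t6.png

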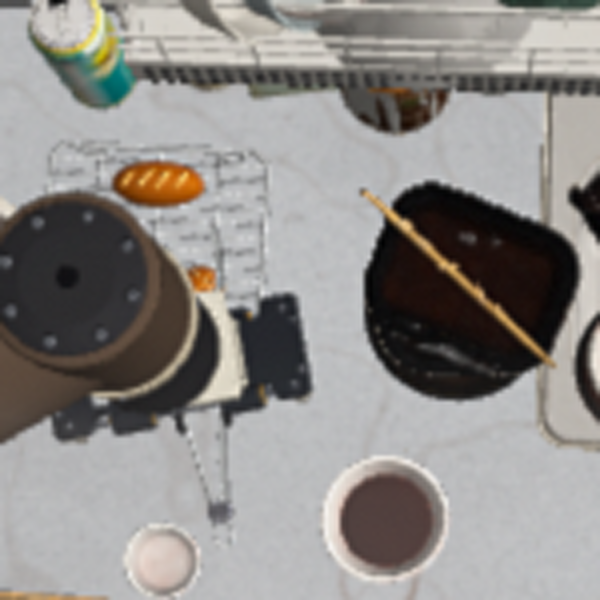

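The top crop shows the roll peeking out at (200,280), with the gripper above the front of the rack and the hinge at (220,512), clear of cup and tub. Depth from both cameras puts the jaws at y 0.091 and 0.163 (x≈0.64), centred on the roll. I'll descend.

Emit:
play_rows(
  deltas=[
    [-0.0025,0,-0.02,0,0,0],
    [0,0,-0.035,0,0,0],
    [0,0,-0.035,0,0,0],
    [0,0,-0.03,0,0,0],
    [0,0,-0.02,0,0,0],
    [0,0,-0.015,0,0,0],
    [0,0,-0.01,0,0,0],
    [0,0,0,0,0,0],
    [0,0,0,0,0,0],
  ],
)

```text
clock: 13.3
tool_pos: [0.5279, 0.1023, 0.0397]
orientation: [180.0, 0.1, -167.7]
force: [0.3, 0.6, -1.4]
opening: 0.0458
gripper_force: 7.6
```

```bash
cat > chk.py <<'E'
from h import *
st(); im,d,W=cloud("top"); im2,d2,W2=cloud("side")
for n,I,w in(("top",im,W),("side",im2,W2)):
    hsv=cv2.cvtColor(I,cv2.COLOR_BGR2HSV); og=(hsv[...,1]>120)&(hsv[...,2]>80)&(hsv[...,0]<25)
    o=get_obs()["tool_pos"]; box=(abs(w[...,0]-o[0]-.1)<.06)&(abs(w[...,1]-o[1]-.02)<.07)&(w[...,2]>o[2]-.005)&(w[...,2]<o[2]+.055)
    k=np.where
    for t,mm in(("roll",box&og),("steel",box&~og&(w[...,2]>.035))):
        q=w[mm]
        if len(q):
            print(n,t,len(q),np.percentile(q,[3,50,97],axis=0).round(3).tolist())
            if t=="steel":
                for s in(-1,1):
                    r=q[(q[:,1]-o[1]-.02)*s>0]; 
                    if len(r): print("  side",s,len(r),np.percentile(r,[5,50,95],axis=0).round(3).tolist())
E
python3 chk.py
```

```text
{'clock': 13.3, 'joint_pos': [31.8678, 17.8856, -28.9444, 0.0147, -43.1186, -109.6122], 'tool_pos': [0.5279, 0.1023, 0.0397], 'orientation': [179.9922, 0.0518, -167.7336], 'force': [0.2527, 0.621, -1.435], 'opening': 0.0458, 'gripper_force': 7.5798}
top roll 55 [[0.624, 0.108, 0.045], [0.637, 0.12, 0.058], [0.649, 0.137, 0.064]]
top steel 33 [[0.607, 0.088, 0.043], [0.634, 0.09, 0.055], [0.655, 0.129, 0.079]]
  side -1 29 [[0.608, 0.088, 0.043], [0.63, 0.09, 0.06], [0.654, 0.113, 0.078]]
  side 1 4 [[0.65, 0.123, 0.048], [0.654, 0.128, 0.051], [0.655, 0.135, 0.054]]
side steel 66 [[0.616, 0.087, 0.047], [0.638, 0.118, 0.065], [0.658, 0.164, 0.08]]
  side -1 34 [[0.614, 0.087, 0.05], [0.645, 0.093, 0.065], [0.658, 0.106, 0.079]]
  side 1 32 [[0.622, 0.124, 0.051], [0.634, 0.161, 0.064], [0.644, 0.164, 0.079]]
```

Emit:
play_rows(
  deltas=[
    [0,0,-0.01,0,0,0],
    [0,0,-0.008,0,0,0],
    [0,0,0,0,0,0],
    [0,0,0,0,0,0],
  ],
)

```text
clock: 13.8
tool_pos: [0.5273, 0.1019, 0.0243]
orientation: [-180.0, -0.0, -167.7]
force: [0.1, 0.1, -0.4]
opening: 0.0461
gripper_force: 7.6
```

Emit:
play_rows(
  deltas=[
    [0,0,0,0,0,0],
    [0,0,0,0,0,0],
    [0,0,0,0,0,0],
    [0,0,0,0,0,0],
    [0,0,0,0,0,0],
    [0,0,0,0,0,0],
  ],
  gripper=-0.1,
)

```text
clock: 14.4
tool_pos: [0.5275, 0.1021, 0.0247]
orientation: [180.0, 0.0, -167.7]
force: [0.5, -0.4, -0.1]
opening: 0.0393
gripper_force: 8.2
```

```bash
python3 chk.py
```

```text
{'clock': 14.4, 'joint_pos': [31.867, 19.0927, -29.75, -0.0001, -41.152, -109.6161], 'tool_pos': [0.5275, 0.1021, 0.0247], 'orientation': [179.9982, 0.0049, -167.7491], 'force': [0.5273, -0.4459, -0.1489], 'opening': 0.0393, 'gripper_force': 8.2234}
top roll 56 [[0.624, 0.107, 0.047], [0.637, 0.12, 0.058], [0.65, 0.136, 0.064]]
top steel 30 [[0.602, 0.092, 0.038], [0.631, 0.095, 0.052], [0.656, 0.131, 0.062]]
  side -1 26 [[0.603, 0.093, 0.038], [0.626, 0.095, 0.053], [0.654, 0.109, 0.061]]
  side 1 4 [[0.65, 0.123, 0.047], [0.654, 0.128, 0.049], [0.655, 0.135, 0.052]]
side roll 23 [[0.617, 0.118, 0.056], [0.628, 0.134, 0.061], [0.638, 0.145, 0.069]]
side steel 61 [[0.625, 0.095, 0.036], [0.639, 0.119, 0.054], [0.658, 0.161, 0.064]]
  side -1 32 [[0.626, 0.095, 0.04], [0.641, 0.099, 0.051], [0.658, 0.119, 0.063]]
  side 1 29 [[0.625, 0.122, 0.036], [0.637, 0.154, 0.055], [0.649, 0.163, 0.063]]
```

Emit:
play_rows(
  deltas=[
    [0,0,0,0,0,0],
    [0,0,0,0,0,0],
    [0,0,0,0,0,0],
    [0,0,0,0,0,0],
    [0,0,0,0,0,0],
    [0,0,0,0,0,0],
  ],
  gripper=-0.3,
)

```text
clock: 15.1
tool_pos: [0.5275, 0.102, 0.0247]
orientation: [-180.0, -0.0, -167.7]
force: [0.3, 0.5, 0.2]
opening: 0.0351
gripper_force: 30.0
```

Emit:
play_rows(
  deltas=[
    [0,0,0,0,0,0],
    [0,0,0,0,0,0],
    [0,0,0,0,0,0],
    [0,0,0,0,0,0],
    [0,0,0,0,0,0],
  ],
  gripper=-1,
)

```text
clock: 15.6
tool_pos: [0.5276, 0.1021, 0.0247]
orientation: [180.0, 0.0, -167.8]
force: [0.2, -0.7, -0.4]
opening: 0.0348
gripper_force: 30.0
```

```bash
python3 chk.py
```

```text
{'clock': 15.6, 'joint_pos': [31.8626, 19.0962, -29.7493, 0.0001, -41.1497, -109.6162], 'tool_pos': [0.5276, 0.1021, 0.0247], 'orientation': [179.9985, 0.0045, -167.7536], 'force': [0.2286, -0.693, -0.4343], 'opening': 0.0348, 'gripper_force': 29.9773}
top roll 58 [[0.623, 0.107, 0.045], [0.638, 0.117, 0.058], [0.649, 0.135, 0.066]]
top steel 33 [[0.601, 0.095, 0.037], [0.634, 0.101, 0.054], [0.654, 0.135, 0.064]]
  side -1 28 [[0.602, 0.095, 0.037], [0.63, 0.098, 0.055], [0.653, 0.111, 0.063]]
  side 1 5 [[0.646, 0.123, 0.052], [0.653, 0.129, 0.054], [0.654, 0.138, 0.061]]
side roll 25 [[0.619, 0.117, 0.055], [0.628, 0.128, 0.062], [0.641, 0.141, 0.066]]
side steel 53 [[0.623, 0.098, 0.037], [0.639, 0.118, 0.054], [0.658, 0.155, 0.066]]
  side -1 28 [[0.625, 0.098, 0.042], [0.64, 0.102, 0.054], [0.656, 0.118, 0.064]]
  side 1 25 [[0.628, 0.125, 0.037], [0.639, 0.15, 0.056], [0.649, 0.156, 0.065]]
```

It stopped at 34.8 mm with 30 N, as expected on the roll. Lift.

Emit:
play_rows(
  deltas=[
    [0,0,0.005,0,0,0],
    [0,0,0.01,0,0,0],
    [0,0,0.02,0,0,0],
    [0,0,0.03,0,0,0],
    [0,0,0.035,0,0,0],
    [0,0,0.035,0,0,0],
    [0,0,0.025,0,0,0],
    [0,0,0.015,0,0,0],
    [0,0,0.005,0,0,0],
    [0,0,0,0,0,0],
  ],
)

```text
clock: 16.7
tool_pos: [0.5274, 0.1021, 0.1687]
orientation: [180.0, 0.0, -167.8]
force: [-0.1, -0.3, -1.9]
opening: 0.035
gripper_force: 30.0
```

```bash
python3 chk.py
```

```text
{'clock': 16.7, 'joint_pos': [31.8651, 9.4791, -20.2457, -0.0157, -60.251, -109.6176], 'tool_pos': [0.5274, 0.1021, 0.1687], 'orientation': [179.979, 0.0182, -167.7604], 'force': [-0.1111, -0.333, -1.8917], 'opening': 0.035, 'gripper_force': 29.9772}
top roll 71 [[0.622, 0.106, 0.187], [0.638, 0.117, 0.202], [0.65, 0.133, 0.208]]
top steel 43 [[0.608, 0.096, 0.174], [0.632, 0.1, 0.193], [0.656, 0.137, 0.209]]
  side -1 37 [[0.608, 0.096, 0.175], [0.629, 0.1, 0.193], [0.655, 0.11, 0.207]]
  side 1 6 [[0.644, 0.124, 0.19], [0.652, 0.132, 0.196], [0.655, 0.14, 0.198]]
side roll 10 [[0.623, 0.112, 0.199], [0.633, 0.122, 0.205], [0.641, 0.135, 0.208]]
side steel 34 [[0.633, 0.097, 0.184], [0.643, 0.112, 0.199], [0.656, 0.153, 0.207]]
  side -1 20 [[0.635, 0.097, 0.187], [0.645, 0.104, 0.197], [0.657, 0.12, 0.206]]
  side 1 14 [[0.631, 0.125, 0.184], [0.641, 0.146, 0.2], [0.648, 0.153, 0.208]]
```

The roll came up with the jaws: its top is at z≈0.208 in both views. Now over to the tub.

Emit:
play_rows(
  deltas=[
    [-0.01,-0.005,0,0,0,0.01],
    [-0.02,-0.009,0,0,0,0.02],
    [-0.025,-0.01,0,0,0,0.025],
    [-0.025,-0.01,0,0,0,0.025],
    [-0.025,-0.01,0,0,0,0.025],
    [-0.02,-0.01,0,0,0,0.025],
    [-0.018,-0.0086,0,0,0,0.026],
  ],
)

```text
clock: 17.5
tool_pos: [0.4113, 0.051, 0.1679]
orientation: [180.0, -0.1, -139.4]
force: [-0.4, -0.7, -1.2]
opening: 0.0352
gripper_force: 30.0
```

Emit:
play_rows(
  deltas=[
    [0,-0.02,0,0,0,0.022],
    [0,-0.03,0,0,0,0.022],
    [0,-0.035,0,0,0,0.022],
    [0,-0.035,0,0,0,0.022],
    [0,-0.035,0,0,0,0.022],
    [-0.003,-0.035,0,0,0,0.022],
    [-0.005,-0.03,0,0,0,0.022],
    [-0.005,-0.02,0,0,0,0.021],
    [-0.0055,-0.011,-0.01,0,0,0],
    [0,0,-0.01,0,0,0],
  ],
)

```text
clock: 18.5
tool_pos: [0.397, -0.1494, 0.1515]
orientation: [179.9, -0.0, -108.3]
force: [-0.6, 0.1, -1.3]
opening: 0.035
gripper_force: 30.0
```

```bash
cat > fin.py <<'E'
from h import *
st()
o=get_obs()["tool_pos"]; th=np.radians(get_obs()["orientation"][2]+180); e=o[:2]+.108*np.array([np.cos(th),np.sin(th)]); print("expected roll",e.round(4))
for n in("top","side"):
    I,d,w=cloud(n); cv2.imwrite(f"pics/f_{n}.png",I); hsv=cv2.cvtColor(I,cv2.COLOR_BGR2HSV); og=(hsv[...,1]>120)&(hsv[...,2]>80)&(hsv[...,0]<25)
    q=w[og&(np.hypot(w[...,0]-e[0],w[...,1]-e[1])<.05)&(w[...,2]>.075)]
    if len(q): print(n,len(q),np.percentile(q,[3,50,97],axis=0).round(3).tolist())
    if n=="top":
        mm=(w[...,2]>.03)&(w[...,2]<.065)&(np.hypot(w[...,0]-.432,w[...,1]+.046)<.07); print("tub",cv2.minEnclosingCircle(w[mm][:,:2].astype(np.float32)),mm.sum())
E
python3 fin.py
```

```text
{'clock': 18.5, 'joint_pos': [6.2382, -0.7804, -34.1812, -0.0218, -56.6503, -24.5633], 'tool_pos': [0.397, -0.1494, 0.1515], 'orientation': [179.946, -0.0047, -108.3372], 'force': [-0.5738, 0.1101, -1.2579], 'opening': 0.035, 'gripper_force': 29.9768}
expected roll [ 0.431  -0.0469]
tub ((0.47293972969055176, -0.04228607192635536), 0.03565705195069313) 56
side 54 [[0.414, -0.052, 0.165], [0.426, -0.035, 0.184], [0.436, -0.023, 0.192]]
```

Emit:
play_rows(
  deltas=[
    [0.001,0,-0.008,0,0,0],
    [0,0,-0.012,0,0,0],
    [0,0,-0.01,0,0,0],
    [0,0,0,0,0,0],
    [0,0,0,0,0,0],
    [0,0,0,0,0,0],
  ],
)

```text
clock: 19.2
tool_pos: [0.3994, -0.1488, 0.1289]
orientation: [-180.0, 0.0, -108.2]
force: [0.3, -0.1, -0.5]
opening: 0.0349
gripper_force: 30.0
```

```bash
python3 fin.py; python3 -c "
import cv2;a=cv2.imread('pics/f_side.png')[150:300,130:330];b=cv2.imread('pics/f_top.png')[120:270,110:310]
cv2.imwrite('pics/fin.png',cv2.resize(cv2.hconcat([a,b]),(800,300),interpolation=cv2.INTER_CUBIC))"
```

```text
{'clock': 19.2, 'joint_pos': [6.3242, 0.8912, -35.941, 0.0114, -53.1443, -24.4904], 'tool_pos': [0.3994, -0.1488, 0.1289], 'orientation': [-179.9749, 0.0015, -108.1594], 'force': [0.2926, -0.0519, -0.527], 'opening': 0.0349, 'gripper_force': 29.9771}
expected roll [ 0.4331 -0.0461]
tub ((0.4729980230331421, -0.04232025519013405), 0.035552896559238434) 58
side 54 [[0.416, -0.049, 0.147], [0.427, -0.034, 0.163], [0.441, -0.022, 0.173]]
```

View pics/fin.png

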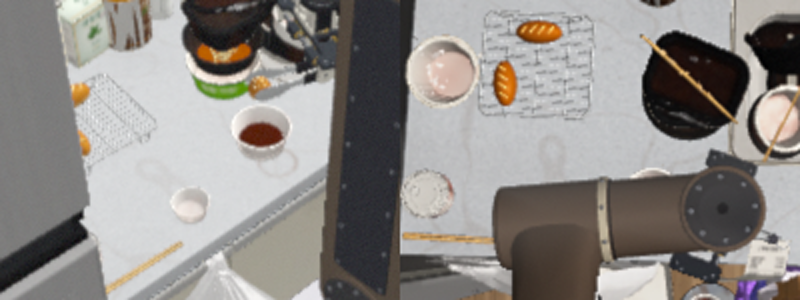

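The final view shows the roll held in the tongs above the tub at (258,85) in the left half, with the long rolls and cup untouched. I'm handing in.

```bash
python3 -c "
from plant import *
print(close_job())"
```

```text
the job is handed in; nothing more can be done
None
```

The job is handed in at 19 s: the seeded roll is held in the tongs over the middle of the tub, about 80 mm above its rim, and the long rolls look unmoved. The fingertips sit about 35 mm further back than the interface text says, so the first grasp missed, and I viewed 11 pictures, one over the limit of 10.

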